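Plug the moisture filter into the bench air outlet

ROBOT

A 6-joint arm with a two-finger parallel gripper is mounted at the origin on the work surface. World frame = base frame: x ahead of the robot, y to its left, z up, the work surface at z = 0. Lengths are in mm, angles in rad, forces in N, time in s.
With the tool pointing down it reaches from about 400 to 825 mm from the base axis. Payload 7 kg.
Tool frame: the origin (TCP) lies at the very end of the fingers, on their centre line; the grasp point (between the pads) lies 19 mm behind it; z points along the fingers, y is the line along which they close (so a half turn about z gives the same grasp; the last joint's range is limited). The gripper opens to 88 mm and grips with 3 to 60 N. Pads are 19 mm wide; open, the fingers measure 130 mm over their backs; the gripper's body (78 mm by 193 mm) begins 47 mm behind the grasp point.
Start: joints at [-0.928, 0.359, 0.012, 0, -1.224, -0.288], TCP at [234.469, -632.945, 226.561] pointing down, gripper open.
Joint ranges: [-3.07, 3.07], [-1.43, 2.12], [-1.02, 1.25], [-3.03, 1.67], [-3.05, -0], [-3.03, 3.03]. Speed limits (rad/s): [2.39, 2.39, 3.01, 3.14, 3.14, 3.14].

INTERFACE

Orientations are given as a unit quaternion [x, y, z, w].
In Python, from plant import bot gives the robot as it stands. Calls block until the motion is done:
- bot.move_ptp(position, orientation): joint-space move of the TCP to a pose.
- bot.line_to(position, velocity=150, ori=None): straight line of the TCP; ori=None keeps the orientation; velocity is the mean speed in mm/s.
- bot.move_joints(angles): joint-space move.
- bot.move_gripper(opening, force=None): finger opening in mm; force is the grip in N (None keeps the last); returns when the fingers have stopped.
- bot.pause(seconds).
- bot.solve_ik(position, orientation): joint angles nearest the present ones, or None.
- bot.read_state(): the state.
- bot.camera(name): name is "scene" or "top" or "wrist"; returns the picture (480x640x3 uint8, red, green, blue); there is no depth.
- bot.get_calibration(name): a dict with "fx", "fy", "cx", "cy" (pixels), "view" (4x4, takes a point from world to camera coordinates); the wrist camera has in their place "T_tool_cam" (4x4, takes a point from camera to tool coordinates, whose origin is the TCP and whose axes are the flange's). Camera axes: x right, y up, looking along -z (the intrinsics and any distortion apply to the point x, -y, -z); pixel columns grow to the right and rows downward; lengths in mm; the calibration is good to about 2 mm. A picture is of the moment at which its call begins: read the wrist's pose just before it. get_calibration takes no time and is no camera call.
A pose or a line that the arm cannot do raises bot.Unreachable and nothing moves.
- bot.close_job(): hands the job in; it is judged then, once.
The state is a dict: "t": time; "joint_pos": joint angles; "qvel": joint speeds; "tau": joint torques, N m; "tcp_pos": TCP position; "eef_rot": TCP orientation; "contact_force": force on the tool from outside, world axes, zero at the start; "moment": the same for the moment, N m; "width": finger opening in mm; "finger_force": force on a finger pad.
Only numpy, scipy, OpenCV 4.12 (cv2) and the standard library are available. Lean on these libraries where they do the work, as an engineer would, in place of code of your own. Each camera call takes 0.05 s, during which the arm holds its last target. There are 200 camera calls.

TASK

Before spraying, fit the moisture filter to the bench air outlet: push the coupler's flanged sleeve down until it catches and stays back by itself, then take the filter from its wooden stand and push its plug straight into the coupler until it is fully home and the sleeve springs up and locks it. Be gentle with the coupler (feel for its mouth, do not force it), leave the filter standing upright in it, and do not disturb the pots and tins on the bench.

Things in the scene. Friction and masses are not known exactly. Their poses are not given: they have to be found in the camera images.
- outlet: Bench air outlet: aluminium block 110 x 110 x 40 mm, fixed, one upright quick coupler on top. Origin: centre of its underside, on the bench; z up. The coupler's axis is upright but NOT exactly on the block's: it is off by up to 5 mm in the block's x and 5 mm in its y (hidden, in none of these poses; find it by feel or eye). Fingers or filter may never press on the outlet with over 30 N.
- flange_top (a point): 72 mm above the bench on the block's axis: top of the sleeve's flange while the sleeve is up. The brass sleeve, 38 mm diameter, 66 to 100 mm high, shares the bore's axis, so the fingers can feel that axis out by closing lightly on it from two directions. Flange at its lower end: 64 mm diameter, 6 mm thick; press it down with the fingertips either side of the sleeve. Base disc below: top at 50 mm.
- mouth (a point): 102 mm above the bench on the block's axis: nominal centre of the coupler's mouth. Steel body 30 mm diameter with a flat rim around a plain 18 mm bore. A plug over 1.5 to 2 mm off the bore's axis lands on the rim (tip at about 102 mm); nearer, it drops in and the bore's edge pushes it towards the middle. Jaws stop the tip at 92 mm while the sleeve is up, and lock the plug when it springs up.
- home (a point): 76 mm above the bench on the block's axis: where the plug's tip is when fully home, its shoulder on the mouth's rim (hard stop). Below 80.5 mm a spring poppet resists with 5 to 7 N, and 80 N more per m/s of speed; 1 to 2 mm before home it trips the sleeve. Once let go, the locked plug rises 2 mm.
- sleeve (a joint): Sleeve of the coupler, m: 0 = up (forward, its rest), grows as it is pushed down (back), hard stop at 0.0135. Takes 6 N to start, up to about 16 N (more if fast; press slowly) while it passes the catch between 0.001 and 0.006, 9 N at the stop. Pushed past 0.0115 and let go it stays caught at 0.010, until a plug pressed home trips it and it springs up to 0.
- filter: In-line moisture filter, loose, 0.13 to 0.25 kg, 112 mm tall, upright in the stand. Origin: centre of the plug's tip (its lowest point), z up. Up from the tip: steel plug 16 mm diameter to 26 mm (2 mm chamfer, 14.4 mm at the tip; groove 11 to 18 mm), shoulder 30 mm diameter to 38 mm, clear bowl 38 mm diameter to 78 mm, aluminium cap to 102 mm, 12 mm brass stub to 112 mm.
- cap (a point): Middle of the filter's cap, 90 mm above the plug's tip. The cap is 24 mm high, 40 mm across its flats along this frame's y and 44 mm along its x: grip it from above, fingers closing along y. Axes as the filter's.
- stand: Wooden block 90 x 90 x 32 mm, fixed, with a vertical through hole of 21 mm diameter in the middle; the filter's shoulder rests on its top, plug tip 6 mm above the bench. Origin: centre of its underside.
- paint_tub: White lidded jar, 68 mm diameter, 58 mm high, loose bystander. Origin: centre of its underside.
- varnish_tin: Small tin with paper label, 66 mm diameter, 75 mm high, loose bystander. Origin: centre of its underside.
- brush_pot: White pot, 92 mm diameter, 100 mm high, with brushes that stand up to about 260 mm, loose bystander. Origin: centre of its underside.

How it is judged (in metres and radians):
On the way, in this order (a step that is already met when the one before it is completed fails the run):
1. the sleeve is pushed back and stays back by itself, the fingers off it (value of joint sleeve above 0.0085 m and contact force between the fingers and outlet below 0.5 N), for 0.2 s.
2. the filter's plug has entered the coupler's bore by 12 mm or more, with the sleeve still back (value of joint sleeve above 0.0075 m and z of filter in the frame of outlet below 0.09 m and horizontal distance between filter and outlet below 0.01 m), for 0.02 s.
At the end, for the whole second after the job is handed in: The filter stands upright (within 7 degrees) in the coupler, at rest and let go, its plug tip less than 4 mm above the fully-home height (below 80 mm over the bench) and within 10 mm of the block's axis, and the sleeve is up again (within 2 mm of its rest), locking it (value of joint sleeve below 0.002 m and z of filter in the frame of outlet between 0.07 and 0.08 m and horizontal distance between filter and outlet below 0.01 m and angle between filter's own z axis and vertical below 0.12 rad and linear speed of filter below 0.02 m/s and contact force between the fingers and filter below 0.1 N); the robot touches nothing.
It fails at once if the fingers press on the outlet or its sleeve with more than 30 N (contact force between the fingers and outlet above 30 N).
It fails at once if the filter is pressed on the outlet with more than 30 N (contact force between filter and outlet above 30 N).
It fails at once if the filter is tipped over (angle between filter's own z axis and vertical above 0.6 rad).
It fails at once if a bystander (paint tub, varnish tin or brush pot) is moved more than 20 mm (distance of any of paint_tub, varnish_tin, brush_pot from where it was at the start of the episode above 0.02 m).
It also fails if it takes over 67 s, if anything falls off the work surface, if the arm or the gripper's body presses on something with over 40 N, if the wrist force passes 120 N, or if a joint passes its speed limit or range.

## Working session

There is one attempt and no reset: what is moved stays moved. The work goes in short steps, each a Python script; the robot and the scene stay as the last script left them, time stands still between calls to the robot, and variables do not carry over. Pictures are saved under pics/ and viewed, at most 10 in all, crops included, and the job is handed in when it is done.

```bash
ls; mkdir -p pics; python3 - <<'E'
from plant import bot
import cv2,numpy as np
for n in("scene","top"):
    cv2.imwrite(f"pics/{n}0.png",bot.camera(n)[:,:,::-1])
for n in("scene","top","wrist"):
    c=bot.get_calibration(n);print(n,{k:(np.round(v,4).tolist() if not isinstance(v,str) else v) for k,v in c.items()})
s=bot.read_state();print(s)
E
```

```text
pics
scene {'fx': 552.5638, 'fy': 552.5638, 'cx': 309.0286, 'cy': 241.7884, 'view': [[0.6696, 0.7425, -0.0195, -403.4795], [-0.469, 0.443, 0.7641, 186.6619], [0.5759, -0.5025, 0.6448, -1545.7206], [0.0, 0.0, 0.0, 1.0]]}
top {'fx': 557.9511, 'fy': 557.9511, 'cx': 315.8273, 'cy': 234.0023, 'view': [[-0.0167, -0.9997, -0.0195, 31.8066], [0.9993, -0.0173, 0.0318, -570.5414], [-0.0322, -0.0189, 0.9993, -1413.8715], [0.0, 0.0, 0.0, 1.0]]}
wrist {'fx': 334.9385, 'fy': 334.9385, 'cx': 321.5652, 'cy': 235.3163, 'T_tool_cam': [[-0.0, 0.9527, 0.3038, 82.8527], [1.0, 0.0004, -0.001, -0.8417], [-0.001, 0.3038, -0.9527, -158.3314], [0.0, 0.0, 0.0, 1.0]]}
{'t': 0.1, 'joint_pos': array([-9.27909593e-01,  3.59323658e-01,  1.11851222e-02, -3.05259575e-04,
       -1.22410179e+00, -2.88097531e-01]), 'qvel': array([ 0.00077738, -0.00168611,  0.00214552,  0.00174301, -0.00035064,
       -0.00089078]), 'tau': array([-2.53027523e-03, -5.84164667e+01,  2.93752438e+01,  7.01559439e+00,
        1.02161805e-02, -3.30027137e-05]), 'tcp_pos': array([ 234.32012985, -632.57480622,  225.72661572]), 'eef_rot': array([-1.76414465e-01,  9.84315699e-01,  7.09594529e-04, -1.95836307e-04]), 'contact_force': array([-0.82030568, -0.78002823,  0.32605665]), 'moment': array([-0.00017601,  0.04742388, -0.03959655]), 'finger_force': 0.0, 'width': 87.40511705277694}
```

View pics/scene0.png

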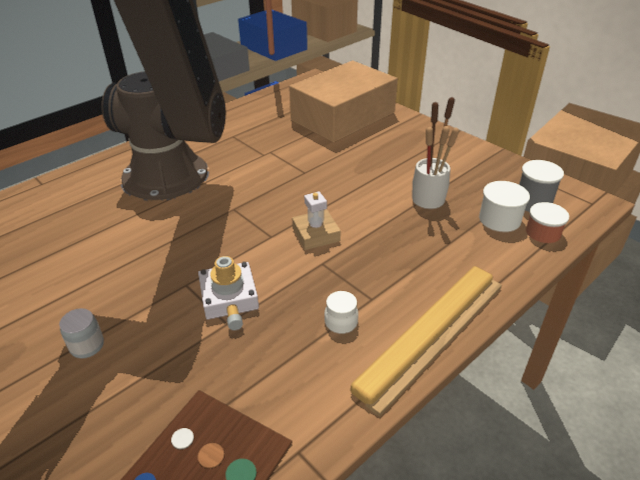

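View pics/top0.png

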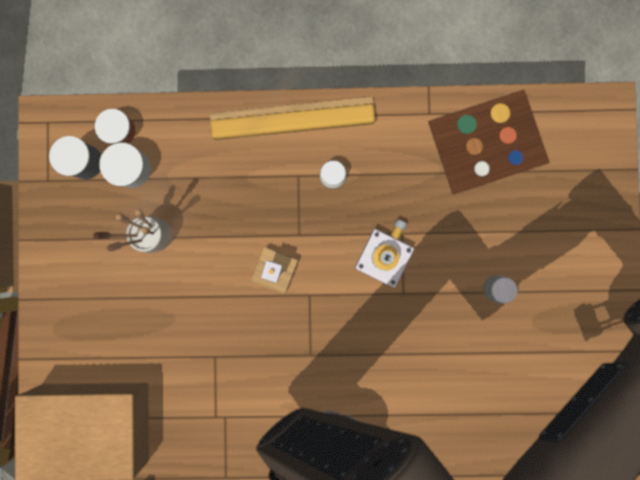

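Both objects are visible. In the top view the coupler is at about (386,257) and the filter stub at about (272,271). In the scene view they are at (224,262) and (316,196). I'll triangulate these roughly, then take wrist views.

```bash
cat > h.py <<'E'
from plant import bot
import numpy as np, cv2
from scipy.spatial.transform import Rotation as R
def down(yaw):  # tool z down, tool x at world angle yaw
    return (R.from_euler('z',yaw)*R.from_euler('x',np.pi)).as_quat()
def wristview():  # world->camera (4x4) now
    s=bot.read_state();T=np.eye(4);T[:3,:3]=R.from_quat(s['eef_rot']).as_matrix();T[:3,3]=s['tcp_pos']
    return np.linalg.inv(T@np.array(bot.get_calibration('wrist')['T_tool_cam']))
def ray(name,uv,V=None):
    c=bot.get_calibration(name);V=np.array(c['view']) if V is None else V
    d=np.array([(uv[0]-c['cx'])/c['fx'],-(uv[1]-c['cy'])/c['fy'],-1]);Ri=V[:3,:3].T
    return -Ri@V[:3,3],Ri@d/np.linalg.norm(d)
def atz(r,z): o,d=r;return o+d*(z-o[2])/d[2]
def tri(rays):
    A=[np.eye(3)-np.outer(d,d) for o,d in rays]
    p=np.linalg.solve(sum(A),sum(a@o for a,(o,d) in zip(A,rays)))
    return p,[float(np.linalg.norm(a@(p-o))) for a,(o,d) in zip(A,rays)]
def proj(name,p,V=None):
    c=bot.get_calibration(name);V=np.array(c['view']) if V is None else V
    q=V[:3,:3]@p+V[:3,3];return np.array([c['cx']+c['fx']*q[0]/-q[2],c['cy']-c['fy']*q[1]/-q[2]])
def shot(fn):
    V=wristview();im=bot.camera('wrist');cv2.imwrite(f'pics/{fn}.png',im[:,:,::-1]);np.save(f'pics/{fn}.npy',V)
E
python3 - <<'E'
from h import *
for a,b in(((386,257),(224,262)),((272,271),(316,196))):
    print(tri([ray('top',a),ray('scene',b)]))
pts={'brush':(146,234),'tub':(333,174),'varnish':(502,290)}
for k,v in pts.items(): print(k,atz(ray('top',v),70))
print([atz(ray('top',v),40) for v in((377,229),(414,243),(393,286),(357,268))])
print([atz(ray('top',v),32) for v in((262,246),(299,260),(291,292),(253,282))])
for y in (0,np.pi/2,np.pi,-np.pi/2,.4,-.4):print(y,bot.solve_ik([560,-110,260],down(y)))
E
```

```text
(array([ 510.55210928, -145.51756864,  100.0925411 ]), [0.18095319773385374, 0.18095319773375534])
(array([483.95207491, 127.324445  , 114.8975892 ]), [2.9990563219474735, 2.9990563219473305])
brush [576.27812093 438.19777945  70.        ]
tub [715.32723759 -23.5595304   70.        ]
varnish [ 425.75867065 -427.1032812    70.        ]
[array([ 579.84282224, -131.09667378,   40.        ]), array([ 543.41002396, -222.19034038,   40.        ]), array([ 437.59536202, -167.86795064,   40.        ]), array([483.63741482, -79.49020267,  40.        ])]
[array([542.44876821, 157.47014529,  32.        ]), array([505.77383046,  64.96921549,  32.        ]), array([426.05558141,  86.27511879,  32.        ]), array([452.53169506, 181.32373352,  32.        ])]
0 [ 1.48790128e-01  1.67361226e-01 -1.71148962e-01  4.44089210e-16
 -1.23228614e+00  1.42200620e+00]
1.5707963267948966 [ 0.14879013  0.16736123 -0.17114896  0.         -1.23228614  2.99280253]
3.141592653589793 [ 1.48790128e-01  1.67361226e-01 -1.71148962e-01 -4.44089210e-16
 -1.23228614e+00 -1.71958646e+00]
-1.5707963267948966 [ 0.14879013  0.16736123 -0.17114896  0.         -1.23228614 -0.14879013]
0.4 [ 0.14879013  0.16736123 -0.17114896  0.         -1.23228614  1.8220062 ]
-0.4 [ 1.48790128e-01  1.67361226e-01 -1.71148962e-01  4.44089210e-16
 -1.23228614e+00  1.02200620e+00]
```

```bash
python3 - <<'E'
from h import *
q=down(-np.pi/2)
bot.move_ptp([470,-145,250],q);bot.pause(.3);shot('o1')
bot.line_to([560,-145,250]);bot.pause(.3);shot('o2')
bot.move_ptp([525,127,260],q);bot.pause(.3);shot('f2')
bot.line_to([440,127,260]);bot.pause(.3);shot('f1')
I=[cv2.resize(cv2.imread(f'pics/{n}.png'),(400,300),interpolation=cv2.INTER_AREA) for n in('o1','o2','f1','f2')]
cv2.imwrite('pics/m.png',np.vstack([np.hstack(I[:2]),np.hstack(I[2:])]))
print(bot.read_state()['t'])
E
```

```text
5.9917
```

View pics/m.png

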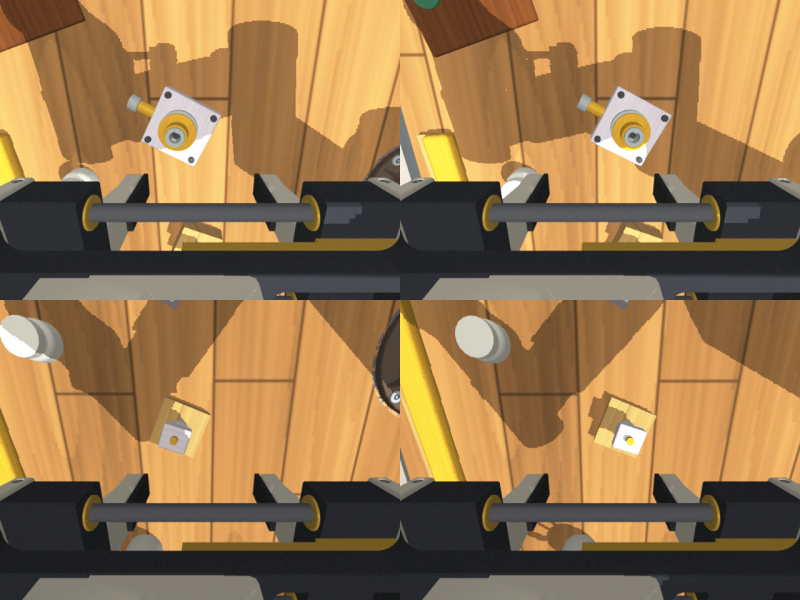

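The coupler is at about (280,218) in full-size o1 and (371,216) in o2. The filter stub is at about (278,224) in f1 and (368,224) in f2. I'll enlarge these for exact pixels.

```bash
python3 - <<'E'
import cv2,numpy as np
C={'o1':(225,155),'o2':(315,155),'f1':(235,155),'f2':(305,150)}
I=[]
for n,(u,v) in C.items():
    I.append(cv2.resize(cv2.imread(f'pics/{n}.png')[v:v+100,u:u+133],(399,300),interpolation=cv2.INTER_CUBIC))
cv2.imwrite('pics/m2.png',np.vstack([np.hstack(I[:2]),np.hstack(I[2:])]))
E
```

```text
(no output)
```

View pics/m2.png

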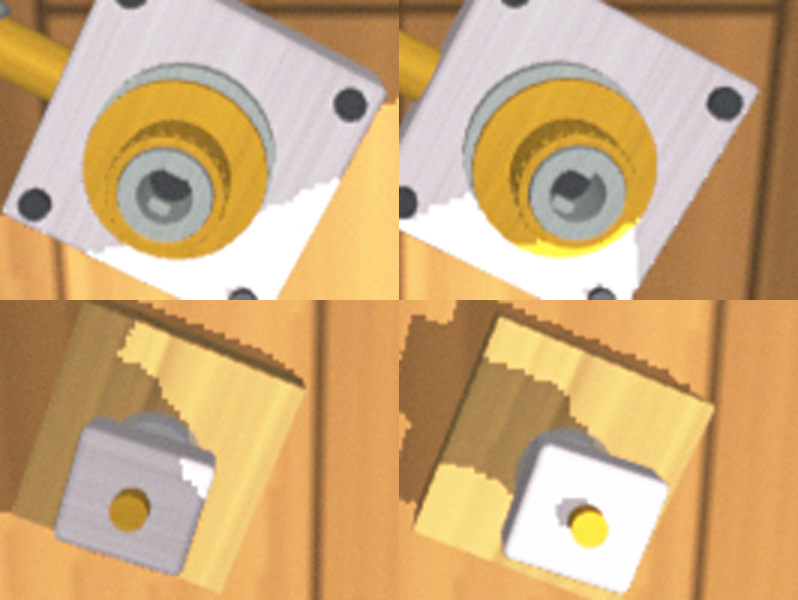

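Enlarged view, mouth centre in full-image pixels: o1 (280.0,219.3), o2 (374.0,219.3). Stub top: f1 (277.8,224.5), f2 (368.2,225.2). The cap's long side runs along the upper-left to upper-right edge.

```bash
python3 - <<'E'
from h import *
C={'o1':(225,155),'o2':(315,155),'f1':(235,155),'f2':(305,150)}
O={'o1':(0,0),'o2':(399,0),'f1':(0,300),'f2':(399,300)}
px=lambda n,p:[C[n][i]+(p[i]-O[n][i]+.5)/3-.5 for i in(0,1)]
r=lambda n,p:ray('wrist',px(n,p),np.load(f'pics/{n}.npy'))
print('mouth',tri([r('o1',(166,194)),r('o2',(577,194))]))
print('flange',tri([r('o1',(176,169)),r('o2',(565,164))]))
print('stub',tri([r('f1',(129,509)),r('f2',(589,526))]))
c1=[(87,428),(214,464),(180,575),(57,540)];c2=[(540,447),(666,485),(628,591),(505,556)]
P=np.array([tri([r('f1',a),r('f2',b)])[0] for a,b in zip(c1,c2)]);print('cap',P,P.mean(0))
for n,cc in(('f1',c1),('f2',c2)):
    Q=np.array([atz(r(n,c),108)[:2] for c in cc])
    for a,b in((0,1),(3,2),(1,2),(0,3)):
        d=Q[b]-Q[a];print(n,np.hypot(*d),np.degrees(np.arctan2(d[1],d[0])))
E
```

```text
mouth (array([ 509.58400249, -145.72786153,   98.95138666]), [0.30703831775550805, 0.30703831775554474])
flange (array([ 509.46812992, -147.72066598,   69.79726422]), [0.5613624506242002, 0.5613624506241293])
stub (array([481.55099159, 129.38684752, 115.28986455]), [0.05930320798763512, 0.05930320798759302])
cap [[496.09961846 107.16775121  99.3704068 ]
 [455.35929537 118.74302066 102.23150428]
 [466.75800331 153.85986083 107.82558529]
 [507.07881637 142.9679144  104.02033995]] [481.32393338 130.68463677 103.36195908]
f1 41.174439480500496 163.68592367813986
f1 41.30254969599034 163.01078582649316
f1 39.00592738761506 72.58066849628129
f1 38.52199663078156 72.38045998378527
f2 42.108791995899175 163.02224509776352
f2 42.295072213861545 163.33778471055015
f2 37.083755415693524 74.08047525957235
f2 37.31369694709523 73.78886571699356
```

```bash
cat >> h.py <<'E'
YA=np.radians(-16.7)
def st(tag):
    s=bot.read_state();print(tag,'t%.2f'%s['t'],'tcp',np.round(s['tcp_pos'],2),'F',np.round(s['contact_force'],1),'M',np.round(s['moment'],2),'w%.2f f%.1f'%(s['width'],s['finger_force']),flush=True);return s
E
python3 - <<'E'
from h import *
X,Y=509.5,-146.5
for k,yaw in enumerate((YA,YA-np.pi/2)):
    q=down(yaw)
    bot.move_ptp([X,Y,190 if k==0 else 125],q) if k==0 else bot.line_to([X,Y,125],ori=q)
    bot.line_to([X,Y,86],velocity=80);bot.pause(.2)
    print('closing dir',np.round([np.cos(yaw-np.pi/2),np.sin(yaw-np.pi/2)],3));st('pre')
    for w in (46,42,40,36):
        bot.move_gripper(w,force=3);bot.pause(.1);st(f'w{w}')
    bot.move_gripper(60);bot.line_to([X,Y,125],velocity=80)
st('end')
E
```

```text
closing dir [-0.287 -0.958]
pre t9.31 tcp [ 509.72 -146.48   86.39] F [-0.1  0.6  0.5] M [-0.01  0.18  0.02] w87.55 f0.0
w46 t10.28 tcp [ 509.5  -146.49   86.  ] F [-0.1 -0.3  0.5] M [-0.09  0.14  0.01] w46.27 f0.0
w42 t10.73 tcp [ 509.49 -146.52   86.  ] F [-0.2 -0.7 -0.3] M [-0.02  0.14  0.04] w42.41 f0.0
w40 t11.12 tcp [ 509.57 -146.36   86.  ] F [-0.3  1.1 -0.3] M [0.61 0.03 0.07] w39.66 f0.8
w36 t11.49 tcp [ 509.81 -145.81   86.02] F [0.2 5.5 0.5] M [1.97 0.04 0.04] w38.24 f3.0
closing dir [-0.958  0.287]
pre t15.31 tcp [ 509.89 -146.49   86.55] F [0.5 1.1 0.9] M [0.02 0.11 0.  ] w59.83 f0.0
w46 t15.93 tcp [ 509.48 -146.5    85.97] F [-0.7 -0.4 -0.2] M [0.04 0.06 0.01] w46.30 f0.0
w42 t16.38 tcp [ 509.51 -146.5    85.98] F [ 0.3  0.4 -0.1] M [ 0.04  0.06 -0.02] w42.05 f0.0
w40 t16.76 tcp [ 509.5  -146.49   86.  ] F [ 0.7 -0.3 -0.5] M [ 0.07  0.08 -0.01] w39.92 f0.0
w36 t17.07 tcp [ 509.6  -146.52   86.02] F [ 1.5 -1.5 -0.5] M [-0.1  -0.05 -0.04] w38.51 f3.0
end t18.34 tcp [ 509.28 -146.43  124.85] F [-0.3  0.2  0.5] M [0.05 0.13 0.01] w59.97 f0.0
```

```bash
cat >> h.py <<'E'
CX,CY=509.87,-145.77
E
python3 - <<'E'
from h import *
bot.line_to([CX,CY,125],velocity=80);bot.move_gripper(42,force=10)
bot.line_to([CX,CY,76],velocity=70);st('above')
z=76;done=False
while z>56:
    z-=1;bot.line_to([CX,CY,z],velocity=12)
    s=bot.read_state();f=s['contact_force'][2];zz=s['tcp_pos'][2];print(z,round(zz,2),round(f,1))
    if f>24 or zz<59.6:break
bot.line_to([CX,CY,80],velocity=40);st('off')
bot.line_to([CX,CY,130],velocity=100);bot.pause(.1);st('up')
cv2.imwrite('pics/sc2.png',cv2.resize(bot.camera('scene')[200:350,150:350,::-1],(800,600),interpolation=cv2.INTER_CUBIC))
E
```

```text
above t20.02 tcp [ 510.18 -145.79   76.22] F [0.1 0.5 0.8] M [0.04 0.06 0.06] w41.91 f0.0
75 75.33 0.3
74 74.03 0.7
73 72.92 0.0
72 72.33 3.4
71 71.39 7.0
70 70.61 8.4
69 69.81 11.1
68 68.93 11.4
67 68.0 12.5
66 67.04 13.2
65 66.18 14.3
64 64.92 10.4
63 63.54 6.7
62 62.06 3.1
61 61.38 6.9
60 60.42 7.3
59 59.5 8.3
off t24.94 tcp [ 509.75 -145.75   79.91] F [-0.6 -0.6  0.4] M [-0.02  0.12  0.01] w42.12 f0.0
up t25.69 tcp [ 509.23 -145.75  129.15] F [-0.2  0.6 -0.7] M [0.04 0.1  0.02] w41.96 f0.0
```

View pics/sc2.png

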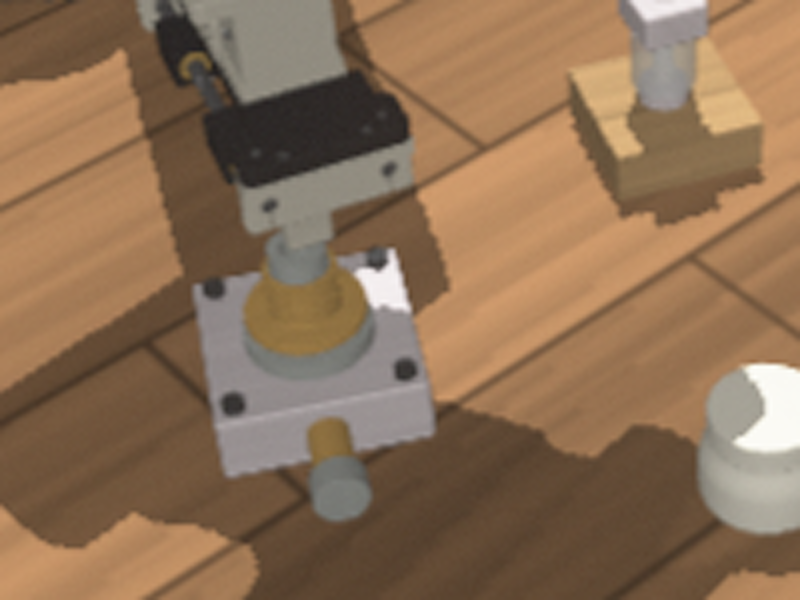

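```bash
python3 - <<'E'
from h import *
X,Y=481.5,130
bot.line_to([CX,CY,190],velocity=150)
bot.move_ptp([X,Y,190],down(YA-np.pi/2));bot.move_gripper(80,force=3)
bot.line_to([X,Y,84],velocity=100);bot.pause(.1);st('pre')
for w in(47,42):bot.move_gripper(w,force=3);bot.pause(.1);st(f'x{w}')
bot.move_gripper(75)
E
```

```text
pre t29.50 tcp [481.85 130.25  84.61] F [-0.7 -0.5 -0.1] M [0.06 0.04 0.02] w80.04 f0.0
x47 t30.37 tcp [481.5  130.01  83.99] F [ 0.3 -0.4 -0.4] M [-0.03  0.07 -0.01] w47.14 f0.0
x42 t30.70 tcp [481.5  130.    83.98] F [ 0.6 -0.9 -0.6] M [ 0.03 -0.01 -0.03] w44.67 f3.0
```

The scene crop shows the flange resting on the base disc at about (305,310) and bare steel body above the sleeve at about (300,255), so the sleeve is caught back. Next I turn 90 degrees, grip the cap across its flats and lift.

```bash
python3 - <<'E'
from h import *
X,Y=481.5,130
bot.line_to([X,Y,84],ori=down(YA));bot.line_to([X,Y,77],velocity=60);bot.pause(.1);st('pre')
bot.move_gripper(36,force=25);bot.pause(.2);st('grip')
bot.line_to([X,Y,120],velocity=60);bot.pause(.2);st('lift')
bot.line_to([X,Y,200],velocity=150)
bot.line_to([CX,CY,200],velocity=200)
bot.line_to([CX,CY,180],velocity=80);bot.pause(.2);st('over')
cv2.imwrite('pics/sc3.png',cv2.resize(bot.camera('scene')[150:300,150:350,::-1],(800,600),interpolation=cv2.INTER_CUBIC))
E
```

```text
pre t33.52 tcp [481.4  129.91  76.82] F [-0.2  0.5 -0.9] M [-0.1   0.15 -0.03] w75.14 f0.0
grip t34.38 tcp [481.58 130.06  77.06] F [ 0.6 -0.2  0.4] M [-0.02  0.14 -0.01] w40.01 f24.8
lift t35.45 tcp [481.29 129.86 119.6 ] F [-0.3  0.  -1.4] M [-0.1   0.16 -0.02] w40.08 f24.8
over t38.27 tcp [ 510.2  -145.69  180.47] F [ 0.3 -0.5 -2.1] M [-0.01  0.12  0.03] w39.78 f24.8
```

View pics/sc3.png

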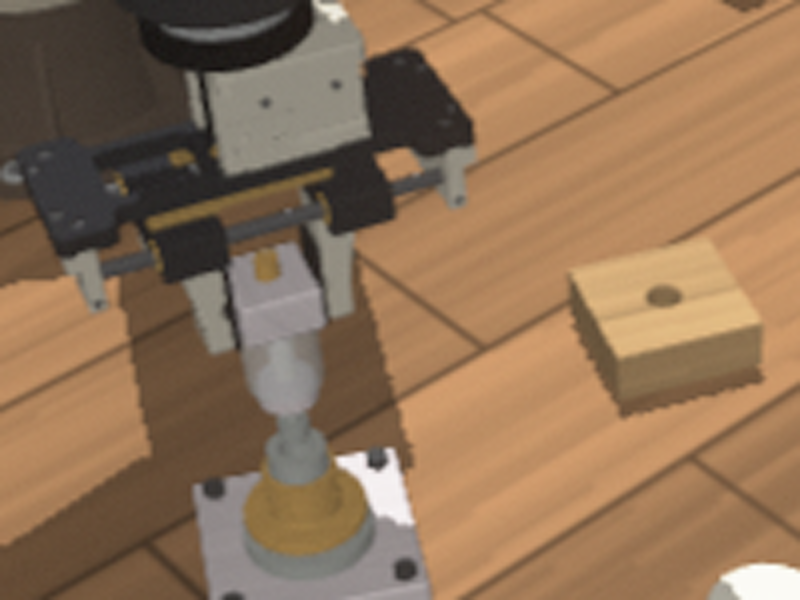

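The filter hangs upright at about (285,340), with its plug over the mouth at about (297,445). Now I'll descend by feel, with a small search if it lands on the rim.

```bash
python3 - <<'E'
from h import *
x,y=CX,CY;f0=bot.read_state()['contact_force'][2]
def step(z,v):
    bot.line_to([x,y,z],velocity=v);s=bot.read_state();F=s['contact_force'];print(z,np.round(s['tcp_pos'],2),np.round(F,1));return F[2]-f0,s
def enter():
    for z in (175,173.5,172,171,170,169,168):
        f,s=step(z,15)
        if f>7:return False
    return True
bot.line_to([x,y,176],velocity=40)
ok=enter()
for dx,dy in ((0,0),(1.8,0),(-1.8,0),(0,1.8),(0,-1.8)):
    if ok or bot.read_state()['t']>54:break
    if dx==dy==0:continue
    bot.line_to([x,y,175],velocity=30);x,y=CX+dx,CY+dy;bot.line_to([x,y,175],velocity=30);ok=enter()
print('entered',ok)
if ok:
    for z in np.arange(166,144,-1.):
        f,s=step(z,25 if z>153 else 12)
        if f>20 or s['t']>62:break
st('end')
E
```

```text
175 [ 509.84 -145.8   174.94] [ 0.9 -0.3 -1.7]
173.5 [ 509.79 -145.76  173.38] [ 0.5  0.8 -3.2]
172 [ 509.79 -145.75  171.88] [-0.8 -0.  -2. ]
171 [ 509.8  -145.77  170.91] [ 0.4  0.4 -2.4]
170 [ 509.81 -145.77  169.91] [ 0.8  0.3 -2.3]
169 [ 509.81 -145.78  168.91] [-0.1  0.6 -1.7]
168 [ 509.8  -145.81  167.94] [ 0.3  0.2 -3. ]
entered True
166.0 [ 509.71 -145.78  165.8 ] [-0.7 -0.7 -2.1]
165.0 [ 509.84 -145.78  164.95] [ 0.6  0.6 -2.6]
164.0 [ 509.85 -145.78  163.96] [-0.4  0.2 -2.3]
163.0 [ 509.8  -145.79  162.94] [ 0.1  0.  -3. ]
162.0 [ 509.8  -145.78  161.92] [ 0.1  0.  -2.7]
161.0 [ 509.84 -145.77  160.92] [ 0.8  0.2 -2.2]
160.0 [ 509.81 -145.76  159.92] [ 0.8  0.3 -2.5]
159.0 [ 509.84 -145.77  158.94] [ 0.8 -0.2 -2.4]
158.0 [ 509.81 -145.76  157.91] [ 0.  -0.7 -2.3]
157.0 [ 509.78 -145.75  156.9 ] [ 0.2 -0.8 -1.7]
156.0 [ 509.81 -145.77  155.91] [ 0.3 -0.1 -2. ]
155.0 [ 509.8  -145.8   154.92] [-0.7 -0.1 -3.2]
154.0 [ 509.81 -145.78  153.92] [ 0.4  0.2 -2.1]
153.0 [ 509.81 -145.76  152.92] [-0.6 -1.2 -2.4]
152.0 [ 509.81 -145.79  151.93] [-0.3 -0.  -3.2]
151.0 [ 510.21 -145.82  151.45] [-0.8  0.3  1.6]
150.0 [ 510.23 -145.84  150.43] [-0.6 -0.3  3.8]
149.0 [ 510.09 -145.82  149.17] [ 1.3 -1.3  4.7]
148.0 [ 509.98 -145.81  147.93] [-0.2 -1.3  3.6]
147.0 [ 510.01 -145.78  147.08] [0.2 0.3 4.8]
146.0 [ 510.37 -145.84  146.95] [-0.8  0.9 10.5]
145.0 [ 510.68 -145.87  146.83] [-4.1  2.  16.7]
end t45.82 tcp [ 510.68 -145.87  146.83] F [-4.1  2.  16.7] M [0.78 1.58 0.01] w40.01 f24.8
```

It reached the hard stop with the tip at 76 mm. I'll unload, release, back off and check.

```bash
python3 - <<'E'
from h import *
bot.line_to([CX,CY,147.5],velocity=20);st('unload')
bot.line_to([CX,CY,150.5],velocity=20);st('tug')
bot.line_to([CX,CY,149],velocity=20)
bot.move_gripper(80);bot.pause(.1)
bot.line_to([CX,CY,250],velocity=120);bot.pause(.3);st('up')
cv2.imwrite('pics/sc4.png',cv2.resize(bot.camera('scene')[200:350,150:350,::-1],(800,600),interpolation=cv2.INTER_CUBIC))
E
```

```text
unload t46.09 tcp [ 510.03 -145.78  147.59] F [0.2 0.3 4.4] M [-0.02 -0.05 -0.05] w39.87 f24.8
tug t46.39 tcp [ 509.17 -145.54  149.31] F [ 2.   0.9 -8.1] M [-0.02 -0.68 -0.04] w39.81 f24.9
up t48.88 tcp [ 509.72 -145.78  249.53] F [ 0.5  0.5 -0.1] M [-0.02  0.14  0.05] w79.98 f0.0
```

View pics/sc4.png

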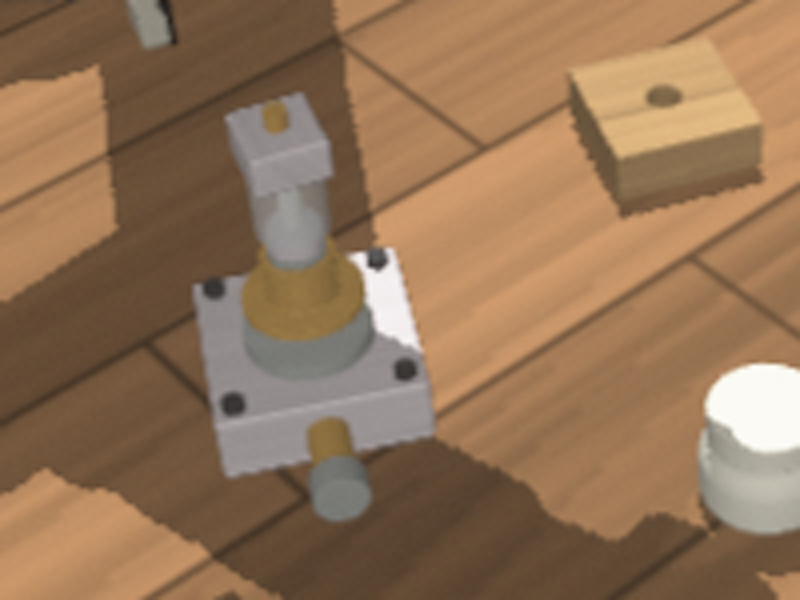

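The sleeve is up, with its flange clear of the base at about (305,295). The filter stands upright with its shoulder on the rim at about (292,255), and the tug at 149 mm held, so it is locked.

```bash
python3 -c "
from plant import bot
print(bot.close_job())"
```

```text
the job is handed in; nothing more can be done
None
```

The filter is fitted and the job is handed in: the plug reached its hard stop, the sleeve sprang up and held against a light tug, the filter stands upright and released, and the robot never went near the pots and tins.

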